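Set the bench stop to the stone

TASK

One limestone block lies against the fence of the bench stop. Pull up the stop's spring knob, slide the stop along its rail towards that block to the last hole before it would touch the block, and let the pin drop fully into that hole, feeling for it gently. Do not force the pin sideways, do not push the block, leave the other blocks and the tools where they are, and let go at the end.

Things in the scene. Friction and masses are not known exactly. Their poses are not given: they have to be found in the camera images.
- rest: Bench stop fixed to the bench. Origin on the bench top, z up. A 30 mm wide grey rail runs along its y at x = -50 mm, y = -140 to 220 mm, with a slotted steel strip on it (12 mm thick, top at z = 50 mm). The fence, an upright dark plate 50 mm high, stands at the -y end, its face at y = -130 mm. One block lies on the bench against the fence, beside the rail.
- mid_hole (a point): Nominal centre of the middle one of three equal holes in the strip's top (each 12 mm along the rail, 40 mm apart); at the +y end is a 51 mm long park slot. Nominally the pin is over the holes at joint stop = 0.071, 0.111, 0.151; but the strip was bolted on by hand: all its holes are shifted together along the rail by an unknown amount, some mm and at most 10 mm, and must be found by feel.
- bay (a point): Point on the bench at the fence's face where the end of the worked block lies (rest frame x = 30, y = -129 mm). The block whose origin is here is the one to set the stop to.
- stop (a joint): Sliding stop: an aluminium saddle 46 mm wide, 60 mm long along the rail, top at 63 mm, with a dark boss (20 mm diameter, up to 74 mm) under the knob. Value in m, 0 at the open (+y) end, growing towards the fence (rest -y), to 0.178. It starts between 0 and 0.016, its pin in the park slot. Dry friction about 2 N plus the pin's rubbing.
- plunger (a joint): Spring plunger, value in m, straight up: 0 = pin fully down in a hole or slot, about 0.010 = pin pressed on the strip's top, 0.016 = fully pulled. The pin clears the strip above 0.010. Spring force downwards is 7 N at 0, 10.5 N at 0.010 and 12.6 N at 0.016.
- knob (a point): Centre of the plunger's black round knob (31 mm diameter, 24 mm high, axis vertical), 92 mm above the bench when the pin is down; it rises with the plunger and moves with the stop. Nothing stands higher near it; underside of the knob is at 80 mm when down.
- pin: Steel locking pin on the knob's axis, 9 mm wide, fixed to the knob and hidden inside the saddle; with the plunger down its lower end is 10 mm below the strip's top. Origin on the bench below it when down. It must never bear on the strip with more than 40 N in all.
- stop_face (a point): Middle of the face of the stop's arm that looks at the block (towards the fence), 26 mm above the bench. It is 30 mm nearer to the fence than the knob's axis.
- stop_arm: The stop's aluminium arm, 36 mm high (top at 44 mm) and 12 mm thick, reaching 128 mm from the rail's middle across the block's end. It moves with the stop.
- stone_a: Short grey limestone block 70 x 84 x 45 mm, about 0.7 kg. Origin in the middle of one end's lower edge; the block runs 84 mm from there along its own +y. If it lies at the fence, the right hole is the one nominally at stop = 0.151.
- stone_b: Middle limestone block 70 x 124 x 45 mm, about 1 kg, origin and axes likewise (runs 124 mm along +y). Its hole is nominally at stop = 0.111.
- stone_c: Long limestone block 70 x 164 x 45 mm, about 1.2 kg, origin and axes likewise (runs 164 mm along +y). Its hole is nominally at stop = 0.071. In its right hole the stop stands 2 to 13 mm clear of the block.
- hammer: Hammer lying on the bench, a bystander.
- chisel: Stone chisel, 200 mm long, lying on the bench, a bystander.
Things that resemble listed ones, but are neither listed nor needed, are in the scene too. Leave any orange look-alike of the stone_c alone. Leave any blue look-alike of the stone_b alone.

How it is judged (in metres and radians):
On the way, in this order (a step that is already met when the one before it is completed fails the run):
1. the plunger is pulled back until the pin clears the strip, the stop still at the park slot (value of joint plunger above 0.0105 m and value of joint stop below 0.04 m), for 0.1 s.
2. the stop has been slid up near the block's hole or into it (((horizontal distance between stone_a and bay below 0.03 m and value of joint stop above 0.125 m) or (horizontal distance between stone_b and bay below 0.03 m and value of joint stop above 0.085 m) or (horizontal distance between stone_c and bay below 0.03 m and value of joint stop above 0.045 m))), for 0.05 s.
3. the pin has dropped fully into the hole next to the block (value of joint plunger below 0.003 m and ((horizontal distance between stone_a and bay below 0.03 m and value of joint stop between 0.138 and 0.164 m) or (horizontal distance between stone_b and bay below 0.03 m and value of joint stop between 0.098 and 0.124 m) or (horizontal distance between stone_c and bay below 0.03 m and value of joint stop between 0.058 and 0.084 m))), for 0.3 s.
At the end, for the whole second after the job is handed in: The pin is fully down (plunger below 3 mm) in the last hole before the block at the fence (stop within 13 mm of that block's nominal value), the stop is at rest, no block has moved more than 6 mm, and hammer and chisel no more than 20 mm (all of step 3 and velocity of joint stop between -0.005 and 0.005 m/s and distance of each of stone_a, stone_b, stone_c from where it was at the start of the episode below 0.006 m and distance of each of hammer, chisel from where it was at the start of the episode below 0.02 m); the robot touches nothing.
It fails at once if the pin bears on the strip with more than 40 N (forced sideways) (contact force between pin and anything else above 40 N).
It fails at once if the stop's arm pushes a block with more than 10 N (contact force between stop_arm and stone_a above 10 N or contact force between stop_arm and stone_b above 10 N or contact force between stop_arm and stone_c above 10 N).
It fails at once if a block is moved more than 6 mm (distance of any of stone_a, stone_b, stone_c from where it was at the start of the episode above 0.006 m).
It fails at once if hammer or chisel moved more than 20 mm (distance of any of hammer, chisel from where it was at the start of the episode above 0.02 m).
It also fails if it takes over 48 s, if anything falls off the work surface, if the arm or the gripper's body presses on something with over 40 N, if the wrist force passes 120 N, or if a joint passes its speed limit or range.

ROBOT

A 7-joint arm with a two-finger parallel gripper is mounted at the origin on the work surface. World frame = base frame: x ahead of the robot, y to its left, z up, the work surface at z = 0. Lengths are in mm, angles in rad, forces in N, time in s.
With the tool pointing down it reaches from about 425 to 875 mm from the base axis. Payload 4.7 kg.
Tool frame: the origin (TCP) lies midway between the tips of the shut fingers; the grasp point (between the pads) lies 19 mm behind it; z points along the fingers, y is the line along which they close (so a half turn about z gives the same grasp; the last joint's range is limited). The gripper opens to 87 mm and grips with 3 to 60 N. Pads are 19 mm wide; open, the fingers measure 117 mm over their backs; the gripper's body (75 mm by 190 mm) begins 51 mm behind the grasp point.
Start: joints at [0.014, 0.321, -0.07, 1.45, 0.023, 1.371, -0.057], TCP at [650.02, -0.025, 222.587] pointing down, gripper open.
Joint ranges: [-2.86, 2.86], [-0.3, 2.09], [-1.38, 1.24], [0.06, 2.45], [-1.56, 4.7], [0.09, 2.05], [-2.69, 2.69]. Speed limits (rad/s): [2.57, 2.57, 3.14, 3.14, 3.14, 3.14, 3.14].

INTERFACE

Orientations are given as a rotation vector (axis times angle).
In Python, from plant import bot, imaging gives the robot as it stands. Calls block until the motion is done:
- bot.movep(position, orientation): joint-space move of the TCP to a pose.
- bot.line_to(position, frame=None, feed=150, guard=None): straight line of the TCP; frame=None keeps the orientation; feed is the mean speed in mm/s. With guard (N) it stops when the force on the tool has changed by that much, and returns True; else False.
- bot.movej(angles): joint-space move.
- bot.command_gripper(opening, grasp_force=None): finger opening in mm; grasp_force is the grip in N (None keeps the last); returns when the fingers have stopped.
- bot.sleep(seconds).
- bot.solve_ik(position, orientation): joint angles nearest the present ones, or None.
- bot.get_obs(): the state.
- imaging.camera(name): name is "scene" or "side" or "wrist"; returns a dict with "pixels" (480x640x3 uint8, red, green, blue), "vertical_fov" (degrees; the focal length in pixels is half the picture's height over the tangent of half this angle, whatever the lens; pixels are square), "cx", "cy" (the principal point, pixels), "k1" (the pictures are not rectified: a ray, as slopes to the right and down, at radius r is drawn at 1 + k1 r^2 times it, then the intrinsics apply), "rvec" (rotation vector, rad) and "tvec" (3), from world to camera coordinates, as OpenCV has them. Camera axes: x right, y down, z forward; pixel columns grow to the right and rows downward; lengths in mm; the calibration is good to about 2 mm. A picture is of the moment at which its call begins. There is no depth.
A pose or a line that the arm cannot do raises bot.PlanningError and nothing moves.
- bot.finish_job(): hands the job in; it is judged then, once.
Trained networks look in the newest picture that a camera, given by its name, has taken for a name from the list of things; names that differ only in an ending like _2 or _b are one class to them, and where a whole thing is asked for, a point or a joint stands for the part that bears it (a point fixed in the world has none). Each returns a list of dicts, best first, with "p" (0 to 1); they miss things now and then, are a little off and sometimes report something else, mostly with a low value. They report only what shows in the picture. A call takes as long as a camera call. They do not tell look-alikes from the thing itself.
- imaging.boxes_of(name, camera): "position" ([x, y, z] in mm, in the coordinates of the camera as it stood for that picture, good to about 4 mm: the middle of the surface that is visible of it).
The state is a dict: "t": time; "q": joint angles; "qvel": joint speeds; "joint_efforts": joint torques, N m; "eef_pos": TCP position; "eef_rot": TCP orientation; "contact_force": force on the tool from outside, world axes, zero at the start; "torque": the same for the moment, N m; "grip_width": finger opening in mm; "grasp_force": force on a finger pad.
Only numpy, scipy, OpenCV 4.12 (cv2) and the standard library are available. Lean on these libraries where they do the work, as an engineer would, in place of code of your own. Each camera call takes 0.05 s, during which the arm holds its last target. There are 200 camera calls.

## Working session

There is one attempt and no reset: what is moved stays moved. The work goes in short steps, each a Python script; the robot and the scene stay as the last script left them, time stands still between calls to the robot, and variables do not carry over. Pictures are saved under pics/ and viewed, at most 10 in all, crops included, and the job is handed in when it is done.

```bash
ls; mkdir -p pics; cat > h.py <<'E'
from plant import bot, imaging
import numpy as np, cv2
def cam(n):
    c=imaging.camera(n); R=cv2.Rodrigues(np.array(c["rvec"],float))[0]; t=np.array(c["tvec"],float)
    return c,R,t
def toworld(p,R,t): return R.T@(np.array(p)-t)
def pix2plane(c,R,t,u,v,z):
    f=240/np.tan(np.radians(c["vertical_fov"])/2)
    d=np.array([(u-c["cx"])/f,(v-c["cy"])/f]); s=d.copy()
    for _ in range(30): s=d/(1+c["k1"]*(s@s))
    r=R.T@np.array([s[0],s[1],1]); o=-R.T@t
    return o+r*(z-o[2])/r[2]
def proj(c,R,t,P):
    f=240/np.tan(np.radians(c["vertical_fov"])/2)
    p=R@np.array(P)+t; s=p[:2]/p[2]; s=s*(1+c["k1"]*(s@s)); return s*f+[c["cx"],c["cy"]]
E
python3 - <<'E'
from h import *
for n in ["scene","side"]:
    c,R,t=cam(n); cv2.imwrite(f"pics/{n}0.png",c["pixels"][:,:,::-1])
    print(n,(-R.T@t).round())
    for k in ["knob","stop_arm","stop_face","stone_a","stone_b","stone_c","rest","hammer","chisel"]:
        try: print(k,[(round(d["p"],2),toworld(d["position"],R,t).round(0).tolist()) for d in imaging.boxes_of(k,n)[:4]])
        except Exception as e: print(k,e)
print(bot.get_obs())
E
```

```text
pics
scene [1274.  -89. 1049.]
knob [(0.74, [509.0, 190.0, 99.0]), (0.4, [520.0, 181.0, 48.0])]
stop_arm [(0.56, [506.0, 193.0, 99.0])]
stop_face [(0.89, [590.0, 173.0, 40.0])]
stone_a [(0.88, [698.0, 127.0, 45.0]), (0.79, [766.0, -239.0, 38.0]), (0.73, [714.0, -55.0, 43.0]), (0.73, [529.0, -240.0, 44.0])]
stone_b [(0.88, [698.0, 127.0, 45.0]), (0.79, [766.0, -239.0, 38.0]), (0.73, [714.0, -55.0, 43.0]), (0.73, [529.0, -240.0, 44.0])]
stone_c [(0.88, [698.0, 127.0, 45.0]), (0.79, [766.0, -239.0, 38.0]), (0.73, [714.0, -55.0, 43.0]), (0.73, [529.0, -240.0, 44.0])]
rest [(0.98, [525.0, 169.0, 30.0])]
hammer [(0.75, [512.0, -418.0, 21.0]), (0.42, [525.0, 171.0, 33.0])]
chisel [(0.87, [515.0, 434.0, 15.0])]
side [ 312. -965.  901.]
knob [(0.7, [494.0, 187.0, 98.0])]
stop_arm [(0.92, [574.0, 176.0, 32.0])]
stop_face [(0.96, [572.0, 173.0, 28.0])]
stone_a [(0.87, [692.0, -70.0, 44.0]), (0.8, [584.0, 16.0, 50.0]), (0.73, [505.0, -253.0, 47.0]), (0.72, [749.0, -259.0, 45.0])]
stone_b [(0.87, [692.0, -70.0, 44.0]), (0.8, [584.0, 16.0, 50.0]), (0.73, [505.0, -253.0, 47.0]), (0.72, [749.0, -259
[... 288 characters left out ...]
: 1.0, 'q': array([ 0.01408457,  0.32095641, -0.07011177,  1.45050618,  0.02261432,
        1.37079437, -0.05686318]), 'qvel': array([ 0.00092094, -0.00019589, -0.0013075 , -0.00051638, -0.00049793,
       -0.0013837 , -0.00069108]), 'joint_efforts': array([ 1.84640407e-04, -4.91119409e+01, -4.02849577e-01, -3.12780154e+01,
       -6.37141010e-02,  3.37723782e-02,  2.55275310e-06]), 'eef_pos': array([ 6.50020205e+02, -1.27950177e-02,  2.22611849e+02]), 'eef_rot': array([2.22125709e+00, 2.22144679e+00, 7.69579835e-05]), 'contact_force': array([-0.44142818,  0.3431564 ,  1.03549512]), 'torque': array([ 0.0001481 , -0.03686493,  0.01908953]), 'grasp_force': 0.0, 'grip_width': 87.02129510552716}
```

View pics/scene0.png

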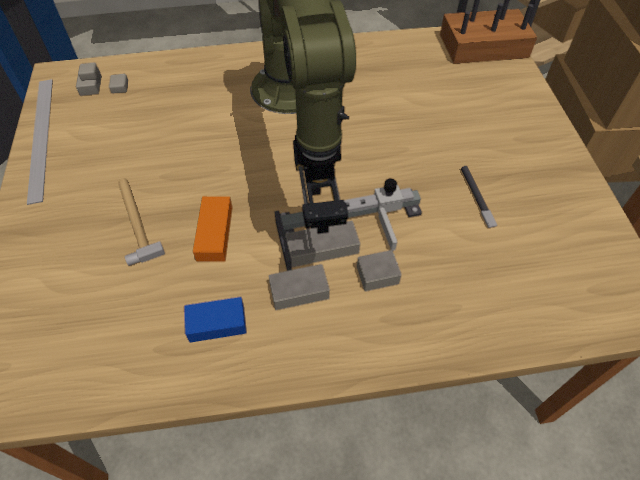

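View pics/side0.png

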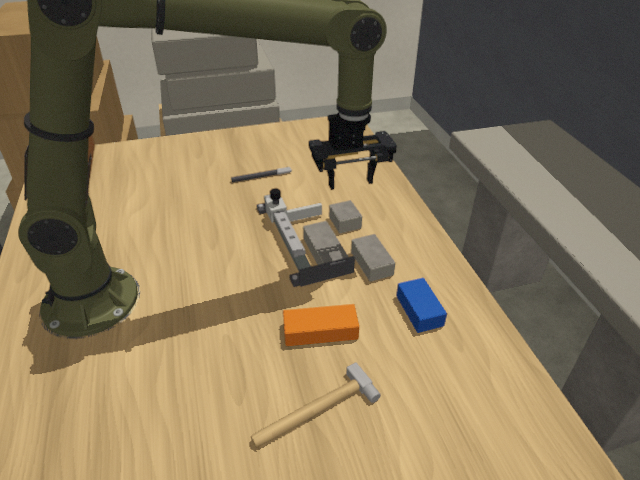

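The scene view shows the knob at (391,186) and the stop's arm at (385,225). The gripper hides the block at the fence. In the side view the knob is at (275,193) and a grey block lies beside the rail against the fence, around (325,245). I'll move the wrist camera over the stop to measure it.

```bash
python3 - <<'E'
from h import *
o=bot.get_obs()
for p in ([560,60,420],[560,60,380],[560,60,330]):
    q=bot.solve_ik(p,o["eef_rot"])
    if q is not None: bot.movej(q); print(p); break
big=[]
c,R,t=cam("wrist"); cv2.imwrite("pics/w1.png",c["pixels"][:,:,::-1]); print((-R.T@t).round(),R.round(2).tolist())
for k in ["knob","stop_face","stone_a","rest"]:
    print(k,[(round(d["p"],2),toworld(d["position"],R,t).round(0).tolist(),proj(c,R,t,toworld(d["position"],R,t)).round().tolist()) for d in imaging.boxes_of(k,"wrist")[:4]])
for n,(u0,v0) in {"scene":(250,150),"side":(230,160)}.items():
    c,R,t=cam(n); big.append(cv2.resize(c["pixels"][v0:v0+150,u0:u0+200,::-1],None,fx=4,fy=4,interpolation=cv2.INTER_CUBIC))
    cv2.imwrite(f"pics/{n}1.png",big[-1])
print(bot.get_obs()["t"])
E
```

```text
[560, 60, 420]
[560. 125. 580.] [[1.0, -0.0, -0.0], [0.0, -0.97, 0.24], [-0.0, -0.24, -0.97]]
knob [(0.92, [501.0, 191.0, 103.0], [268.0, 81.0])]
stop_face [(0.94, [571.0, 176.0, 42.0], [328.0, 100.0])]
stone_a [(0.92, [679.0, 133.0, 46.0], [410.0, 135.0]), (0.92, [727.0, -198.0, 42.0], [429.0, 360.0]), (0.91, [689.0, -34.0, 44.0], [411.0, 257.0]), (0.9, [489.0, -207.0, 48.0], [273.0, 367.0])]
rest [(0.81, [511.0, 173.0, 46.0], [282.0, 103.0]), (0.36, [679.0, 128.0, 44.0], [410.0, 138.0])]
2.25
```

View pics/w1.png

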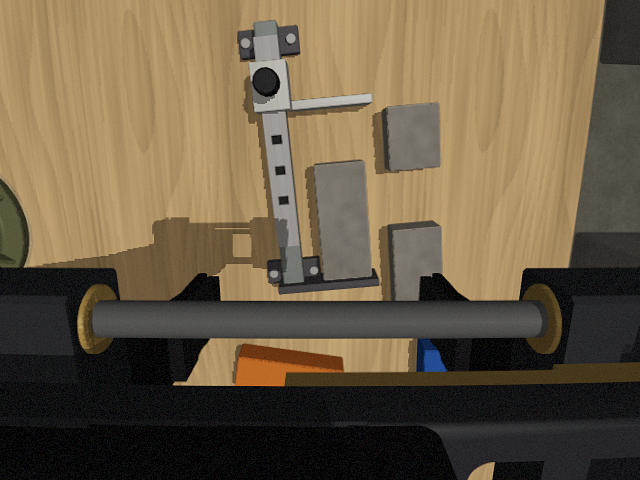

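View pics/scene1.png

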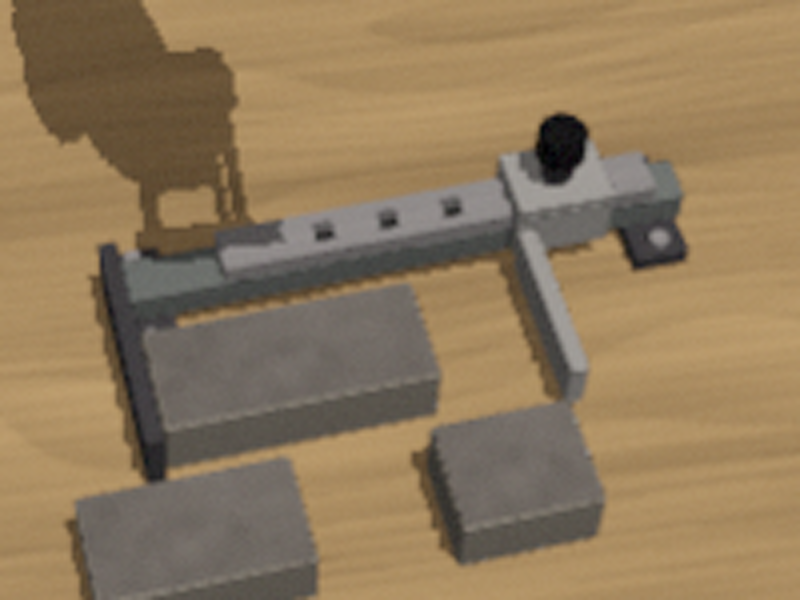

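View pics/side1.png

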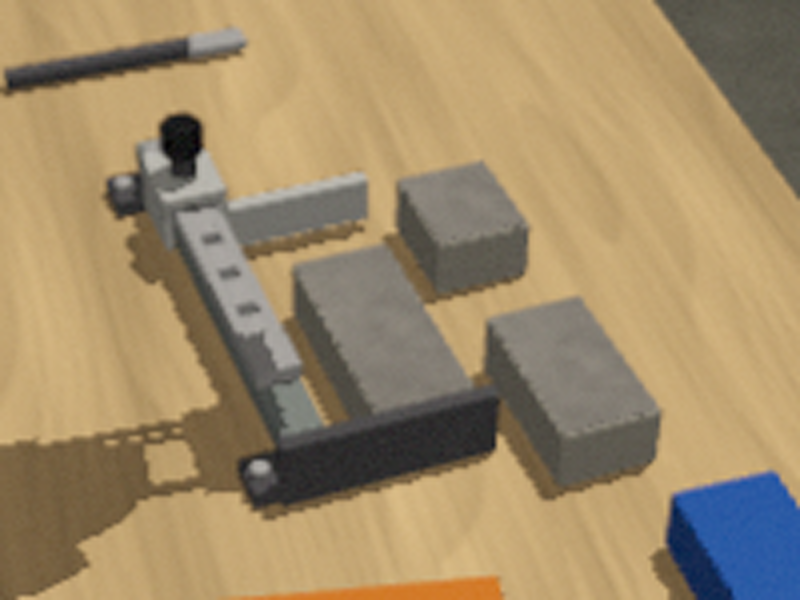

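The wrist view shows the long block, stone_c, at the fence at (315–372, 160–280). The knob is at (265,80) and the three holes are at (277,140), (280,170) and (284,200). The other views agree. Next I'll compute the positions.

```bash
python3 - <<'E'
from h import *
c,R,t=cam("wrist")
P=lambda u,v,z: pix2plane(c,R,t,u,v,z)
h=[P(276.5,139.5,50),P(280,170,50),P(283.7,200,50)]
print("holes",[x.round(1).tolist() for x in h],[np.linalg.norm(h[i+1]-h[i]).round(1) for i in (0,1)])
b=[P(*x,45) for x in [(315,164.5),(364,160),(372,277),(322,280)]]
print("block",[x.round(1).tolist() for x in b],[np.linalg.norm(b[i]-b[(i+1)%4]).round(1) for i in range(4)])
print("knob w z104",P(265.5,79.5,104).round(1))
f=P(278,291,50),P(378,285,50); print("fence top outer",[x.round(1).tolist() for x in f])
for n,uv in {"scene":(390.5,181),"side":(275.2,191.5)}.items():
    c2,R2,t2=cam(n); print(n,pix2plane(c2,R2,t2,*uv,104).round(1))
# dark-blob knob centroid in wrist
g=c["pixels"].max(2)[60:105,245:290]<45
m=cv2.moments(g.astype(np.uint8),True); print("knob blob",m["m00"],245+m["m10"]/m["m00"],60+m["m01"]/m["m00"])
d=h[2]-h[0]; print("yaw of rail dir",np.degrees(np.arctan2(d[1],d[0])))
E
```

```text
holes [[504.0, 127.1, 50.0], [507.7, 87.7, 50.0], [511.8, 47.8, 50.0]] [np.float64(39.5), np.float64(40.2)]
block [[554.0, 94.6, 45.0], [619.1, 100.6, 45.0], [635.0, -63.4, 45.0], [563.6, -67.9, 45.0]] [np.float64(65.4), np.float64(164.8), np.float64(71.5), np.float64(162.8)]
knob w z104 [498.7 193.4 104. ]
fence top outer [[500.8, -82.8, 50.0], [643.3, -73.7, 50.0]]
scene [497.1 193.1 104. ]
side [498.7 188.3 104. ]
knob blob 558.0 265.6254480286738 82.24910394265233
yaw of rail dir -84.38906726371344
```

```bash
cat >> h.py <<'E'
a=np.radians(-84.4); d=np.array([np.cos(a),np.sin(a),0])
z=np.array([0,0,-1.]); ROT=cv2.Rodrigues(np.column_stack([np.cross(d,z),d,z]))[0].ravel()
def st(m):
    o=bot.get_obs(); print(m,round(o["t"],2),o["eef_pos"].round(1),"F",o["contact_force"].round(1),"w",round(o["grip_width"],1),"g",round(o["grasp_force"],1)); return o
E
python3 - <<'E'
from h import *
k=np.array([498,192,0.])
r=ROT
qs=bot.solve_ik(k+[0,0,150],r); print(r,qs)
if qs is None or abs(qs[6])>2.3:
    r=cv2.Rodrigues(np.column_stack([np.cross(-d,z),-d,z]))[0].ravel(); qs=bot.solve_ik(k+[0,0,150],r); print("flip",qs)
bot.command_gripper(60,10)
bot.movep(k+[0,0,150],r); st("above")
print(bot.line_to(k+[0,0,78],feed=80,guard=8)); st("down")
bot.command_gripper(20,10); st("grip")
bot.command_gripper(20,45); st("grip45")
E
```

```text
[3.13784202 0.15346608 0.        ] [-0.24507019  0.13238871 -0.18611711  1.8290712   0.02639386  1.18251521
 -1.91264807]
above 4.72 [498.7 191.9 150.7] F [ 0.1 -1.1 -0.3] w 60.0 g 0.0
False
down 5.77 [498.5 192.2  78.6] F [0.9 0.2 0.4] w 59.9 g 0.0
grip 6.38 [498.1 192.2  78.1] F [-0.6  0.6  0.6] w 30.5 g 10.0
grip45 6.6 [498.  192.2  78.1] F [0.3 1.  0.9] w 30.0 g 45.0
```

```bash
python3 - <<'E'
from h import *
k=np.array([498,192,0.])
g=bot.line_to(k+[0,0,91],feed=30,guard=25); st(f"lift {g}"); bot.sleep(0.3); o=st("held")
c,R,t=cam("scene"); cv2.imwrite("pics/lift.png",cv2.resize(c["pixels"][140:240,300:433,::-1],None,fx=6,fy=6,interpolation=cv2.INTER_CUBIC))
if -o["contact_force"][2]>7:
    g=bot.line_to(k+54*d+[0,0,91],feed=30,guard=16); st(f"slid {g}"); bot.sleep(.3); st("rest")
E
```

```text
lift False 7.18 [497.9 191.9  90.3] F [  4.4   2.6 -13.3] w 30.1 g 45.0
held 7.48 [497.9 191.9  90.3] F [  3.6   3.3 -11.3] w 29.9 g 45.0
slid False 9.48 [502.9 138.2  90.8] F [  2.6   1.5 -12.7] w 30.2 g 45.0
rest 9.78 [502.9 138.2  90.9] F [  1.7   1.7 -12.2] w 29.9 g 45.0
```

```bash
python3 - <<'E'
from h import *
p=bot.get_obs()["eef_pos"]; s=np.array([498,192,0.])+54*d
bot.line_to(s+[0,0,88],feed=10); st("low")
bot.command_gripper(34,3); st("open")
bot.line_to(s+[0,0,84],feed=20,guard=6); b=st("straddle")
# push with trailing finger, slowly
g=bot.line_to(s+28*d+[0,0,84],feed=5,guard=13); o=st(f"push {g}")
e=o["eef_pos"]; print("along", (e-[498,192,0])@d, "Fd",o["contact_force"]@d)
E
```

```text
low 10.23 [503.  138.2  88.2] F [-1.5  1.8 -7.8] w 30.1 g 45.0
open 10.6 [504.3 138.3  89.1] F [-0.5 -0.   0.2] w 34.1 g 0.0
straddle 10.95 [503.1 138.2  83.8] F [ 0.5 -0.7 -0.1] w 33.8 g 0.0
push False 16.7 [505.8 112.5  83.9] F [-0.4  5.7 -1.7] w 82.2 g 3.0
along 79.92550647242483 Fd -5.6840159884608905
```

```bash
python3 - <<'E'
from h import *
s=np.array([498,192,0.])+54*d
bot.line_to(s+[0,0,84],feed=60,guard=15); st("back")
bot.command_gripper(33,20); st("w")
c,R,t=cam("side"); cv2.imwrite("pics/s3.png",cv2.resize(c["pixels"][170:245,240:340,::-1],None,fx=8,fy=8,interpolation=cv2.INTER_CUBIC))
E
```

```text
back 17.32 [503.3 137.8  84. ] F [-0.2 -1.   0.5] w 36.0 g 0.0
w 17.64 [503.3 137.9  84. ] F [-0.8 -0.   0.6] w 32.9 g 0.0
```

View pics/s3.png

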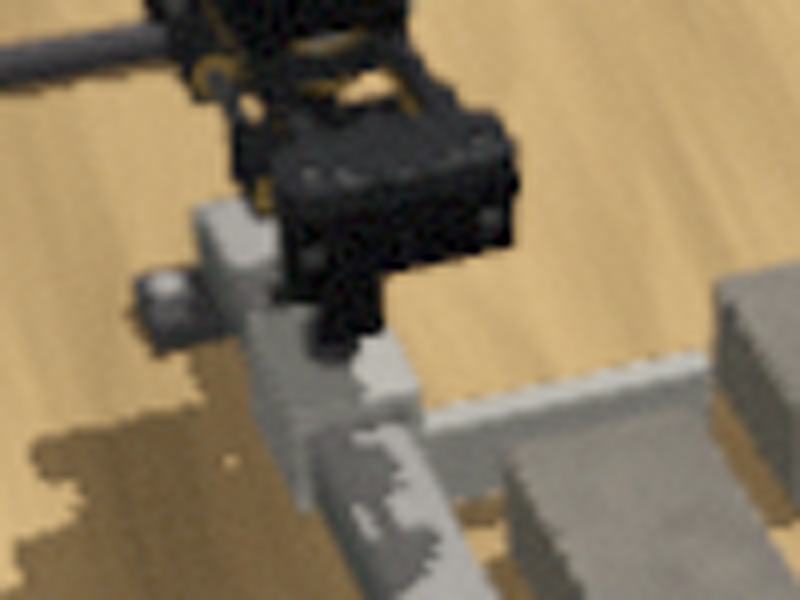

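```bash
python3 - <<'E'
from h import *
k=np.array([498,192,0.])
g=False
for m in range(56,80,3):
    g=bot.line_to(k+m*d+[0,0,84],feed=6,guard=12); o=st(f"{m} {g}"); print("along",((o["eef_pos"]-k)@d).round(2),"Fd",(o["contact_force"]@d).round(1))
    if g or -o["contact_force"]@d>14 or o["grip_width"]>36: break
E
```

```text
56 False 18.18 [503.4 137.1  84. ] F [0.1 3.4 0.1] w 33.1 g 1.6
along 55.21 Fd -3.4
59 False 18.82 [503.5 135.6  84. ] F [-0.7  7.9 -2.1] w 32.9 g 3.5
along 56.66 Fd -7.9
62 False 19.48 [503.8 132.6  84. ] F [ 0.5  6.4 -2.2] w 32.9 g 3.6
along 59.65 Fd -6.3
65 False 20.12 [504.1 127.1  83.7] F [ 0.6  1.3 -0.8] w 33.3 g 1.0
along 65.23 Fd -1.2
68 False 20.77 [504.3 125.2  83.9] F [-1.6  5.2 -3.1] w 32.8 g 2.6
along 67.05 Fd -5.3
71 False 21.43 [504.4 125.1  83.9] F [-0.3 10.1 -4.9] w 33.5 g 5.2
along 67.2 Fd -10.1
74 False 22.07 [504.4 124.9  83.8] F [-0.5 15.8 -5.2] w 32.9 g 7.8
along 67.39 Fd -15.7
```

The push force dropped at about 64 mm, then the stop met a hard wall at 67 mm. That means the pin is in the hole, which matches the hole seen at about 66 mm. I'll release and check.

```bash
python3 - <<'E'
from h import *
k=np.array([498,192,0.])
bot.line_to(k+66*d+[0,0,84],feed=20); st("relax")
bot.command_gripper(60); bot.line_to(k+66*d+[0,0,200],feed=120)
bot.movep([560,60,420],[2.2213,2.2214,0]); st("up")
ks=[]
c,R,t=cam("scene"); cv2.imwrite("pics/f1.png",cv2.resize(c["pixels"][150:300,250:450,::-1],None,fx=4,fy=4,interpolation=cv2.INTER_CUBIC))
for n in ("scene","side","wrist"):
    c,R,t=cam(n); print(n,[(round(x["p"],2),toworld(x["position"],R,t).round(1).tolist()) for x in imaging.boxes_of("knob",n)[:2]])
E
```

```text
relax 22.62 [504.9 125.4  84.3] F [0.2 0.9 0.4] w 32.9 g 0.3
up 25.94 [559.8  60.2 419. ] F [-0.  -0.7 -0.3] w 60.1 g 0.0
scene [(0.71, [514.3, 125.7, 97.0])]
side [(0.71, [503.4, 123.8, 100.5])]
wrist [(0.87, [507.6, 125.7, 107.1])]
```

View pics/f1.png

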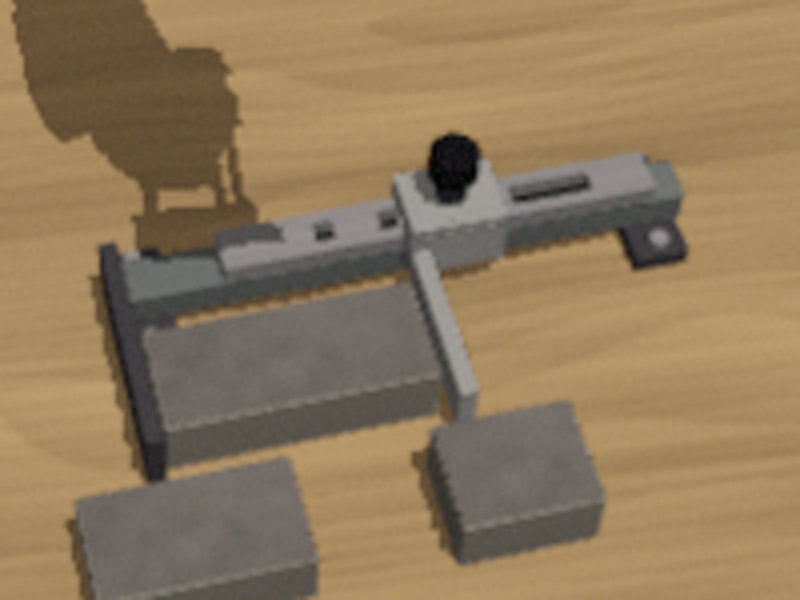

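```bash
python3 - <<'E'
from h import *
from scipy.optimize import least_squares
def blob(im,u,v):
    g=(im.max(2)<45).astype(np.uint8); n,l,s,ce=cv2.connectedComponentsWithStats(g)
    i=min((i for i in range(1,n) if s[i,4]>40),key=lambda i:np.hypot(*(ce[i]-[u,v]))); return ce[i],s[i]
cams={n:cam(n) for n in ("scene","side")}
i0={"scene":cv2.imread("pics/scene1.png"),"side":cv2.imread("pics/side1.png")}
off={"scene":(250,150),"side":(230,160)}
for lab in ("before","after"):
    uv={}
    for n,(c,R,t) in cams.items():
        u0,v0=off[n]
        im=i0[n] if lab=="before" else cv2.resize(c["pixels"][v0:v0+150,u0:u0+200,::-1],None,fx=4,fy=4,interpolation=cv2.INTER_CUBIC)
        P0=[498,192,92] if lab=="before" else [504.5,126,92]
        e=(proj(c,R,t,P0)-off[n])*4
        b,s=blob(im,*e); uv[n]=b/4+off[n]; print(lab,n,b.round(1),s)
    r=least_squares(lambda P:np.concatenate([proj(*cams[n],P)-uv[n] for n in cams]),P0)
    print(lab,r.x.round(1),r.fun.round(2))
E
```

```text
before scene [560.1 146.8] [ 536  116   50   66 2444]
before side [181.4 142.2] [ 162  117   39   58 1637]
before [499.5 193.6  86.3] [ 0.06 -0.12  0.11  0.11]
after scene [452.3 166.6] [ 428  136   50   66 2462]
after side [207.6 195. ] [ 180  169   51   61 2002]
after [504.6 127.4  86.3] [ 0.18 -0.35  0.32  0.31]
```

The knob's height is the same as at the start, 86.3 mm before and after, so the pin is fully home. The stop travelled 66 mm and the blocks have not moved, so I'm handing in.

```bash
python3 -c "
from plant import bot
print(bot.finish_job())"
```

```text
the job is handed in; nothing more can be done
None
```

I handed the job in with the stop set in the last hole before stone_c, the long block at the fence: the pin measures fully down, the arm stands about 7 mm clear by camera, no block appears to have moved, and the gripper has let go (no verdict was returned).

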